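Slide the fixture board home and latch it

ROBOT

A 6-joint arm with a two-finger parallel gripper is mounted at the origin on the work surface. World frame = base frame: x ahead of the robot, y to its left, z up, the work surface at z = 0. Lengths are in m, angles in degrees, forces in N, time in s.
With the tool pointing down it reaches from about 0.325 to 0.925 m from the base axis. Payload 3.1 kg.
Tool frame: the origin (TCP) lies at the very end of the fingers, on their centre line; the grasp point (between the pads) lies 19 mm behind it (robot.grip_point_offset is the distance from the TCP to the grasp point, in m); x points along the fingers, y is the direction in which the jaws open and shut, and the axes are right-handed (so a half turn about x gives the same grasp; the last joint's range is limited). The gripper opens to 85 mm and grips with 20 to 120 N. Pads are 22 mm wide; open, the fingers measure 114 mm over their backs; the gripper's body (76 mm by 85 mm) begins 54 mm behind the grasp point. The pads swing forward as they close: fully open they stand 13 mm farther back than shut.
Start: joints at [-82.976, 12.427, 92.441, -0, 75.132, -6.429], TCP at [0.145, -0.608, 0.231] pointing down, gripper open.
Joint ranges: [-157.48, 157.48], [-44.54, 120.13], [17.64, 146.25], [-64.5, 244.5], [7.68, 150.69], [-147.95, 147.95]. Speed limits (degrees/s): [159.86, 159.86, 180, 180, 180, 180].

INTERFACE

Orientations are given as a 3x3 rotation matrix whose columns are the frame's x, y, z axes.
In Python, from rig import robot gives the robot as it stands.
- The arm moves only by the tool carry_out, never from a script. Its argument "plan" is a list of rows, each an object with "twist": the turn, a rotation vector about the tool's x, y, z in rad, a list of three; "offset": the shift along the tool's x, y, z in m, a list of three; "jaw": the finger opening in m, from 0 to 0.0854. A call has 1 to 20 rows; each row shifts and turns the commanded pose from where the row before left it, along the tool's axes as they then stand; what a row does not reach is not made up. A row lasts 1/12 s, in which the tool goes at most 41.7 mm and 7.16 degrees, less where a joint would pass 70% of its speed; a pose out of reach is approached as far as the arm can. A call is refused whole if a number of a shift passes 0.0417 or a number of a turn 0.125, either way. A call with a gripper value outside its range is refused whole. The fingers move at their own pace and stop on an object; "newtons" is the grip in N (left out, the last holds). Time passes only in rows, so rows that do not move let the fingers close. It gives the time, the measured TCP pose, the force and the opening at its end, in the units of the state.
- robot.get_state(): the state, without advancing time (a new reading comes with each control period).
- robot.camera(name): name is "scene" or "top" or "wrist"; returns a dict with "pixels" (384x512x3 uint8, blue, green, red), "range_z" (384x512 float32, m along the optical axis (not along the pixel's ray), 0 where there is no reading), "camera_matrix" (3x3 intrinsics, pixels), "dist" ([k1, k2, p1, p2, k3] as OpenCV has them; the pictures are not rectified), "extrinsics" (4x4, takes a point from world to camera coordinates); the wrist camera has in their place "T_tool_cam" (4x4, takes a point from camera to tool coordinates, whose origin is the TCP and whose axes are the tool frame's). Camera axes: x right, y up, looking along -z (the intrinsics and any distortion apply to the point x, -y, -z); pixel columns grow to the right and rows downward; lengths in m; the calibration is good to about 2 mm. A picture is of the moment at which its call begins: read the wrist's pose just before it.
- robot.job_done(): hands the job in, once; it reports no verdict.
Trained networks look in a picture, given as the dict that the camera call returned (one of the last four; its "shot" number tells which), for a name from the list of things; names that differ only in an ending like _2 or _b are one class to them, and where a whole thing is asked for, a point or a joint stands for the part that bears it (a point fixed in the world has none). Each returns a list of dicts, best first, with "score" (0 to 1); they miss things now and then, are a little off and sometimes report something else, mostly with a low value. They report only what shows in the picture. A call takes as long as a camera call. They do not tell look-alikes from the thing itself.
- robot.cut_out(picture, target): "pixels" (384x512 bool, what is visible of it) and "uv" ([column, row] in pixels, amid what is visible of it).
- robot.place_of(picture, target): "uv" ([column, row] in pixels: a listed point, or the origin of a listed thing).
The state is a dict: "time": time; "q": joint angles; "qd": joint speeds; "joint_torque": joint torques, N m; "ee_pos": TCP position; "ee_rot": TCP orientation; "force": force on the tool from outside, world axes, zero at the start; "moment": the same for the moment, N m; "opening": opening from 0.0 (shut) to 1.0 (fully open).
Only numpy, scipy, OpenCV 4.12 (cv2) and the standard library are available. Lean on these libraries where they do the work, as an engineer would, in place of code of your own. Each camera call takes 0.05 s, during which the arm holds its last target.

TASK

With the fingertips, push the grey fixture board along the loading station's rails until it drops into the locating notches and lies flat, then push the red latch knob round to its stop so that the latch arm lies over the board. Only push: the board must never be lifted or tipped up, and leave the other things on the desk where they are.

Things in the scene. Friction and masses are not known exactly. Their poses are not given: they have to be found in the camera images.
- board: Loose grey fixture board, 0.7 kg, with a bolted-on casting. Plate 150 (own x, sliding direction) x 120 x 14 mm on four 10 mm feet. Origin: board centre, level with the feet's undersides; plate 10 to 24 mm above it, casting up to 48 mm (x -41 to 5, y -46 to 10). Origin is 26 mm above the table on the rails, 18 mm when dropped into the notches. Slides with 3 to 7 N; push at 30 to 100 mm/s; seated, it stops dead.
- push_face (a point): Middle of the board's upright rear face (board x -75 mm, 17 mm above the board's origin), where a fingertip pushes it towards +x; face 120 mm wide, 14 mm high, blue patch 60 mm wide in its middle. Axes as the board's.
- station: Fixed loading station, blue base 400 (own x) x 150 x 8 mm, origin mid-underside. Two steel rails along x, tops 26 mm above the table, 25 to 61 mm either side of the middle; the 50 mm lane between is open down to the base. Side guides 61.5 to 69.5 mm from the middle, tops at 44 mm, leave the board 1.5 mm play a side. The board slides towards own +x; rails end at a stop at x = 190 mm.
- home_mark (a point): Where the board's origin is once seated (station x 60, y 0, 18 mm above the table; axes as the station's). Yellow-floored notches 20 mm long, 8 mm deep at station x 0 (rear feet, outer tracks) and x 120 (front feet, inner tracks) take the 14 mm long feet together, with 3 mm play either way. Yellow lines on the guide tops (station x -15) mark the board's rear edge at home.
- pivot (a point): On the vertical axis of the red turn-latch, at its arm's underside, 46 mm above the table; post on the station's +y side (station x 85, y 84 mm). Axes as the station's.
- latch_knob (a point): Centre of the upright red knob (14 mm diameter, from 53 to 85 mm above the table), 44 mm from the pivot axis, height 69 mm. The arm below it is 18 mm wide, 7 mm thick and ends 56 mm from the axis.
- latch (a joint): Turn-latch angle, rad. 0: open, arm along the station's +x, clear of the board. Grows clockwise from above to its stop at 1.571: arm along the station's -y, over the board. Friction about 1.5 N at the knob; stays where left. Its underside (46 mm) passes 4 mm over a seated board (top 42 mm) but strikes one still riding (top 50 mm).
- ring_gauge: Bystander: steel ring gauge lying flat, 64 mm outside, 22 mm high, loose, beside the station; origin at the centre of its underside.
- plug_gauge: Bystander: dark steel plug gauge standing upright, 32 mm across, 75 mm tall, loose, beside the station; origin at the centre of its underside.
- case: Bystander: wooden instrument case 90 x 150 x 60 mm, loose; origin at the centre of its underside.
- carton: Bystander: cardboard carton 90 x 130 x 70 mm, loose; origin at the centre of its underside.
- casting: Bystander: spare aluminium casting 90 x 120 x 55 mm, loose; origin at the centre of its underside.
- mouse: Bystander: black computer mouse 100 x 58 x 22 mm, loose; origin at the centre of its underside.
Mind the look-alikes: they are no part of the job. Leave any purple look-alike of the board alone.

How it is judged:
By the outcome, as a careful person would: the job done as asked, in the order asked, and still so for the second after the job is handed in, with the robot touching nothing.
It also fails if it takes over 64 s, if anything falls off the work surface, if the arm or the gripper's body presses on something with over 40 N, if the wrist force passes 120 N, or if a joint passes its speed limit or range.

## Working session

There is one attempt and no reset: what is moved stays moved. The work goes in short steps, Python scripts to look and compute and a tool call to move; the robot and the scene stay as the last step left them, time stands still between calls to the robot, and variables do not carry over. Pictures are saved under pics/ and viewed, and the job is handed in when it is done.

Besides the shell and the picture viewer there is one more tool, called as a command line: name --argument value ..., lists and objects as JSON in quotes. carry_out: Moves the arm, as the interface text tells. Its arguments: {"type":"object","properties":{"plan":{"type":"array"},"newtons":{"type":"number"}},"required":["plan"]}

```bash
ls; mkdir -p pics
cat > h.py <<'E'
import numpy as np, cv2
from rig import robot
def save(p,n): cv2.imwrite('pics/'+n+'.png',p['pixels'])
def ext(p,st=None):
    if 'extrinsics' in p: return np.array(p['extrinsics'])
    T=np.eye(4);T[:3,:3]=st['ee_rot'];T[:3,3]=st['ee_pos']
    return np.linalg.inv(T@np.array(p['T_tool_cam']))
def ray(p,uv,E):
    K=np.array(p['camera_matrix']);d=np.array(p['dist'])
    n=cv2.undistortPoints(np.array(uv,float).reshape(-1,1,2),K,d).reshape(-1,2)
    dc=np.c_[n[:,0],-n[:,1],-np.ones(len(n))]
    R=E[:3,:3];o=-R.T@E[:3,3]
    return o,dc@R
def atz(p,uv,z,E):
    o,d=ray(p,uv,E); return o+d*((z-o[2])/d[:,2])[:,None]
def atdepth(p,uv,E):
    o,d=ray(p,uv,E); uv=np.round(np.array(uv).reshape(-1,2)).astype(int)
    return o+d*p['range_z'][uv[:,1],uv[:,0]][:,None]
def proj(p,X,E):
    X=np.array(X,float).reshape(-1,3); c=X@E[:3,:3].T+E[:3,3]
    c=c*[1,-1,-1]
    return cv2.projectPoints(c,np.zeros(3),np.zeros(3),np.array(p['camera_matrix']),np.array(p['dist']))[0].reshape(-1,2)
E
python3 - <<'E'
from h import *
np.set_printoptions(precision=4,suppress=True)
s=robot.get_state(); print(s)
for n in ['scene','top']:
    p=robot.camera(n); save(p,n+'0'); Ex=ext(p)
    print(n,Ex, p['camera_matrix'])
    for t in ['board','push_face','station','home_mark','pivot','latch_knob','latch','ring_gauge','plug_gauge']:
        for f in (robot.place_of,robot.cut_out):
            try: print(t,f.__name__,[(np.round(r['uv'],1),round(r['score'],2)) for r in f(p,t)][:4])
            except Exception as e: print(t,f.__name__,e)
E
```

```text
pics
{'time': 0.0, 'q': array([-82.9755,  12.48  ,  92.5301,  -0.0009,  75.1303,  -6.4291]), 'qd': array([-0.1205, -0.0433,  0.0142,  0.0954, -0.0865,  0.1598]), 'joint_torque': array([  0.0007, -39.6841, -30.3853,  -0.0001,   0.0097,  -0.    ]), 'ee_pos': array([ 0.1453, -0.607 ,  0.2299]), 'ee_rot': array([[-0.0003,  0.2327, -0.9726],
       [ 0.0024, -0.9726, -0.2327],
       [-1.    , -0.0024, -0.0003]]), 'force': array([ 0.8859, -0.0063, -0.3465]), 'moment': array([ 0.0273, -0.0088, -0.0263]), 'opening': 1.0033794709605375}
scene [[ 0.4829  0.8756  0.0097 -0.2583]
 [-0.6806  0.3684  0.6333  0.3303]
 [ 0.551  -0.3125  0.7738 -1.4954]
 [ 0.      0.      0.      1.    ]] [[417.4947   0.     256.0441]
 [  0.     417.4947 190.5744]
 [  0.       0.       1.    ]]
board call [(array([241.9, 229.2]), 0.88), (array([ 93.4, 234.5]), 0.71), (array([266.2, 143.2]), 0.7)]
board call [(array([264.3, 141.8]), 0.97), (array([242.6, 225.5]), 0.59)]
push_face call [(array([217.6, 239.5]), 0.82), (array([287.2, 148.1]), 0.59)]
push_face call [(array([266.7, 144.1]), 0.68), (array([242.2, 223.3]), 
[... 1551 characters left out ...]
 [(array([251.7, 183. ]), 0.86), (array([239.8, 203.8]), 0.57)]
pivot call [(array([251., 203.]), 0.62), (array([211.9, 141.6]), 0.19)]
pivot call [(array([252.1, 179.3]), 0.8)]
latch_knob call [(array([230.5, 199.9]), 0.72), (array([251.4, 205.7]), 0.71)]
latch_knob call [(array([240.4, 204.4]), 0.6)]
latch call it knows: board, carton, case, casting, home_mark, latch_knob, mouse, pivot, plug_gauge, push_face, ring_gauge, station
latch call [(array([241.4, 203.1]), 0.61)]
ring_gauge call [(array([271.7, 136.8]), 0.56)]
ring_gauge call [(array([266.9, 127. ]), 0.49), (array([242.4, 202.5]), 0.36)]
plug_gauge call [(array([213.3, 141. ]), 0.45)]
plug_gauge call [(array([213.9, 140.2]), 0.55)]
```

View pics/scene0.png

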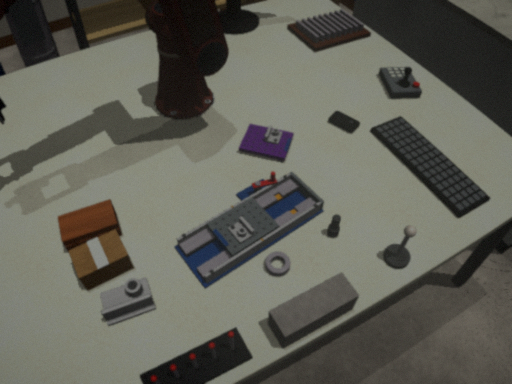

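View pics/top0.png

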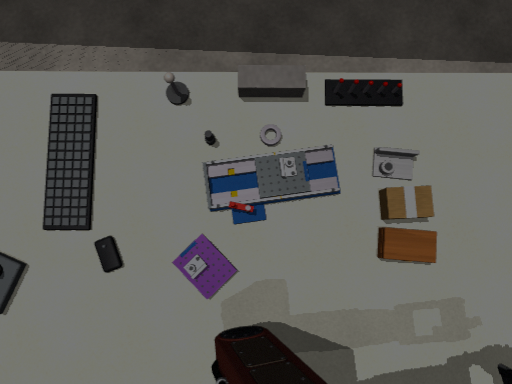

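Run:
```python
import cv2
a=cv2.imread('pics/top0.png')[100:300,150:350]
cv2.imwrite('pics/top0c.png',cv2.resize(a,(600,600),interpolation=cv2.INTER_CUBIC))
```

```text
(no output)
```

View pics/top0c.png

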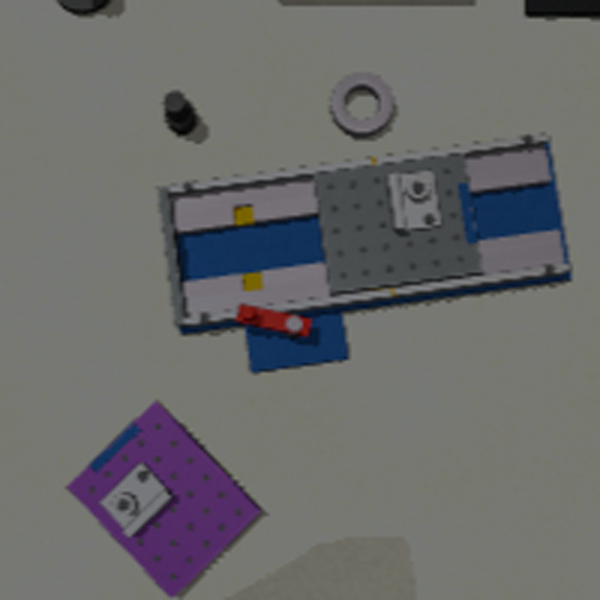

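The top view shows the grey board riding on the station, centre about (283,175), with its blue patch on the right side at (306,171). The direction of travel is image-left, towards the yellow notches at (231,171) and (234,194). The red latch is at about (242,207). The other board candidate, at (204,265), is purple and lies loose on the desk, so it's the look-alike. Next I'll measure the station, the board and the latch angle.

```bash
cat > fit.py <<'E'
from h import *
np.set_printoptions(precision=4,suppress=True)
p=robot.camera('top');Ex=ext(p)
# 3x-crop pixels -> full
f=lambda u,v:(150+(u+.5)/3-.5,100+(v+.5)/3-.5)
def show(n,uv,z): print(n,atz(p,[f(*uv)],z,Ex)[0],'depthpt',atdepth(p,[f(*uv)],Ex)[0])
show('pivot',(296,323),.055); show('knob',(243,312),.085)
for n,uv in dict(boardRR=(465,153),boardRL=(480,271),boardFL=(331,296),boardFR=(315,180)).items(): show(n,uv,.05)
for n,uv in dict(gFR=(165,187),gRR=(545,138),gRL=(567,270),gFL=(180,322)).items(): show(n,uv,.044)
for n,uv in dict(n1=(243,214),n2=(252,282)).items(): show(n,uv,.018)
show('ymR',(373,160),.044);show('ymL',(392,292),.044)
show('ring',(362,103),.022);show('plug',(177,100),.075)
E
python3 fit.py
python3 - <<'E'
from h import *
p=robot.camera('scene')
a=p['pixels'][150:300,160:340]
cv2.imwrite('pics/sc_c.png',cv2.resize(a,(720,600),interpolation=cv2.INTER_CUBIC))
E
```

```text
pivot [0.5151 0.0155 0.055 ] depthpt [0.5153 0.0155 0.0527]
knob [0.5231 0.0649 0.085 ] depthpt [0.5232 0.065  0.0841]
boardRR [ 0.6835 -0.1497  0.05  ] depthpt [ 0.6875 -0.1522  0.0321]
boardRL [ 0.5668 -0.163   0.05  ] depthpt [ 0.567  -0.1632  0.0485]
boardFL [ 0.5418 -0.0182  0.05  ] depthpt [ 0.5444 -0.0188  0.0234]
boardFR [ 0.6559 -0.0024  0.05  ] depthpt [ 0.6557 -0.0024  0.0511]
gFR [0.6495 0.1451 0.044 ] depthpt [0.6502 0.1456 0.0405]
gRR [ 0.7002 -0.2298  0.044 ] depthpt [ 0.6997 -0.2294  0.0463]
gRL [ 0.5688 -0.2489  0.044 ] depthpt [ 0.5688 -0.2489  0.0442]
gFL [0.5165 0.1283 0.044 ] depthpt [0.5165 0.1283 0.0438]
n1 [0.6273 0.0696 0.018 ] depthpt [0.6286 0.07   0.0104]
n2 [0.5586 0.06   0.018 ] depthpt [0.5588 0.06   0.0169]
ymR [ 0.6774 -0.0596  0.044 ] depthpt [ 0.6775 -0.0596  0.0433]
ymL [ 0.5466 -0.0778  0.044 ] depthpt [ 0.5467 -0.0779  0.0425]
ring [ 0.7408 -0.0499  0.022 ] depthpt [ 0.7472 -0.051  -0.0018]
plug [0.7287 0.1311 0.075 ] depthpt [0.7286 0.1311 0.0754]
```

View pics/sc_c.png

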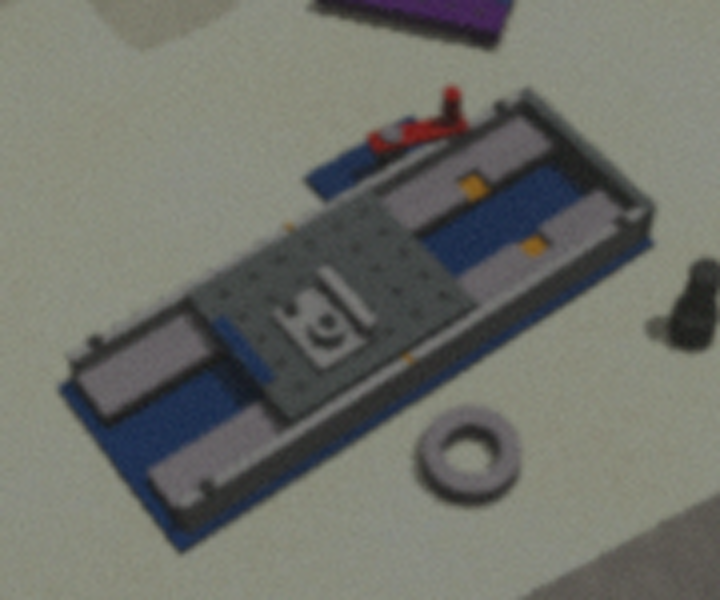

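Run:
```python
from h import *
np.set_printoptions(precision=4,suppress=True)
p=robot.camera('wrist'); print(p['T_tool_cam'],p['camera_matrix'],p['dist'])
```

```text
[[-0.0003  0.2623 -0.965  -0.1431]
 [ 1.      0.0004 -0.0002 -0.0002]
 [ 0.0004 -0.965  -0.2623 -0.0664]
 [ 0.      0.      0.      1.    ]] [[311.4328   0.     258.4376]
 [  0.     311.4328 193.1487]
 [  0.       0.       1.    ]] [-0.0296  0.      0.      0.      0.    ]
```

carry_out --plan '[{"twist": [-0.1228,0,0],"offset": [0,0,0],"jaw": 0},{"twist": [-0.1228,0,0],"offset": [0,0,0],"jaw": 0},{"twist": [-0.1228,0,0],"offset": [0,0,0],"jaw": 0},{"twist": [-0.1228,0,0],"offset": [0,0,0],"jaw": 0},{"twist": [-0.1228,0,0],"offset": [0,0,0],"jaw": 0},{"twist": [-0.1228,0,0],"offset": [0,0,0],"jaw": 0},{"twist": [-0.1228,0,0],"offset": [0,0,0],"jaw": 0},{"twist": [-0.1228,0,0],"offset": [0,0,0],"jaw": 0},{"twist": [-0.1228,0,0],"offset": [0,0,0],"jaw": 0},{"twist": [-0.1228,0,0],"offset": [0,0,0],"jaw": 0},{"twist": [-0.1228,0,0],"offset": [0,0,0],"jaw": 0},{"twist": [-0.1228,0,0],"offset": [0,0,0],"jaw": 0}]'

```text
time: 2.95
ee_pos: [0.1454, -0.6078, 0.2313]
ee_rot: [[-0.0, 0.99, 0.143], [0.0, 0.143, -0.99], [-1.0, 0.0, -0.0]]
force: [-0.1, 0.1, -0.0]
opening: -0.0
```

carry_out --plan '[{"twist": [0,0,0],"offset": [0,0.025,-0.0292],"jaw": 0},{"twist": [0,0,0],"offset": [0,0.025,-0.0292],"jaw": 0},{"twist": [0,0,0],"offset": [0,0.025,-0.0292],"jaw": 0},{"twist": [0,0,0],"offset": [0,0.025,-0.0292],"jaw": 0},{"twist": [0,0,0],"offset": [0,0.025,-0.0292],"jaw": 0},{"twist": [0,0,0],"offset": [0,0.025,-0.0292],"jaw": 0},{"twist": [0,0,0],"offset": [0,0.025,-0.0292],"jaw": 0},{"twist": [0,0,0],"offset": [0,0.025,-0.0292],"jaw": 0},{"twist": [0,0,0],"offset": [0,0.025,-0.0292],"jaw": 0},{"twist": [0,0,0],"offset": [0,0.025,-0.0292],"jaw": 0},{"twist": [0,0,0],"offset": [0,0.025,-0.0292],"jaw": 0},{"twist": [0,0,0],"offset": [0,0.025,-0.0292],"jaw": 0},{"twist": [0,0,0],"offset": [0,0.025,-0.0292],"jaw": 0},{"twist": [0,0,0],"offset": [0,0.025,-0.0292],"jaw": 0},{"twist": [0,0,0],"offset": [0,0.025,-0.0292],"jaw": 0},{"twist": [0,0,0],"offset": [0,0.025,-0.0292],"jaw": 0},{"twist": [0,0,0],"offset": [0,0.025,-0.0292],"jaw": 0},{"twist": [0,0,0],"offset": [0,0.025,-0.0292],"jaw": 0},{"twist": [0,0,0],"offset": [0,0.025,-0.0292],"jaw": 0},{"twist": [0,0,0],"offset": [0,0,0],"jaw": 0}]'

```text
time: 4.62
ee_pos: [0.5426, 0.0122, 0.2317]
ee_rot: [[0.003, 0.99, 0.143], [0.003, 0.143, -0.99], [-1.0, 0.003, -0.003]]
force: [-0.7, -0.6, 0.6]
opening: 0.004
```

Run:
```python
from h import *
import pickle
np.set_printoptions(precision=4,suppress=True)
s=robot.get_state();p=robot.camera('wrist'); save(p,'w1'); print(s['ee_pos'],s['q'],s['force'])
pickle.dump((s,{k:p[k] for k in p}),open('w1.pkl','wb'))
```

```text
[0.5426 0.0122 0.2317] [ -6.2344   2.2593 103.6924   0.207   73.8934 -14.4953] [-0.6637 -0.6381  0.569 ]
```

View pics/w1.png

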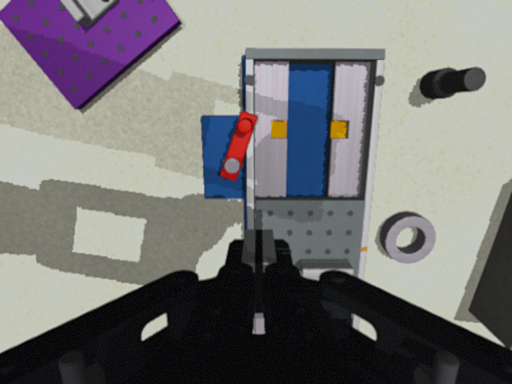

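The wrist view is clear. The latch arm runs from the pivot at (232,165) to the knob at (245,126), and its tip at about (255,115) overhangs the guide, so the latch isn't fully open. I'll measure how far it reaches over the board's path.

Run:
```python
from h import *
import pickle
np.set_printoptions(precision=4,suppress=True)
s,p=pickle.load(open('w1.pkl','rb'));E=ext(p,s)
a=p['pixels'][40:220,190:400]
cv2.imwrite('pics/w1c.png',cv2.resize(a,None,fx=3.5,fy=3.3333,interpolation=cv2.INTER_CUBIC))
# red mask
b=p['pixels'].astype(int); m=(b[...,2]>110)&(b[...,1]<70)&(b[...,0]<70)
vs,us=np.nonzero(m[:230]);k=(us>190)&(us<280);us,vs=us[k],vs[k]
P=atdepth(p,np.c_[us,vs],E); print('n',len(P))
arm=(P[:,2]>.044)&(P[:,2]<.060); kn=(P[:,2]>.078)&(P[:,2]<.092)
print('arm z',np.median(P[arm,2]),arm.sum(),'knob top',P[kn].mean(0),kn.sum())
q=P[arm][:,:2];print('rect',cv2.minAreaRect(q.astype(np.float32)))
pv=atdepth(p,[(232,165)],E),atz(p,[(232,165)],.055,E);print('piv',pv)
O=np.array([.60995,-.0538]);ex=np.array([-.140,.9901]);ey=np.array([-.9901,-.140])
st=lambda X:np.c_[(X[:,:2]-O)@ex,(X[:,:2]-O)@ey]*1000
print('arm st range',st(q).min(0),st(q).max(0),np.percentile(st(q),[2,98],axis=0)); print('knob st',st(P[kn].mean(0)[None]),'piv',st(pv[1]))
# notch centres via yellow mask
ym=(b[...,2]>150)&(b[...,1]>110)&(b[...,0]<80)
n,l,stt,c=cv2.connectedComponentsWithStats(ym.astype(np.uint8))
for i in range(1,n):
    if stt[i,4]>15: 
        z=.018 if stt[i,4]>100 else .044
        X=atz(p,[c[i]],z,E);print('yellow',stt[i],c[i],X,st(X))
```

```text
n 944
arm z 0.05351527640127818 751 knob top [0.5233 0.0615 0.0853] 179
rect ((0.5183953046798706, 0.0382300540804863), (0.07104969769716263, 0.017422454431653023), 78.58705139160156)
piv (array([[0.5148, 0.0189, 0.0572]]), array([[0.5147, 0.0185, 0.055 ]]))
arm st range [68.5079 59.2869] [139.3498  96.2341] [[ 70.9204  61.3023]
 [137.4105  94.029 ]]
knob st [[126.2491  69.6856]] piv [[84.949  84.1997]]
yellow [271 121  16  17 239] [278.3598 129.3096] [[0.5593 0.0595 0.018 ]] [[119.268   34.2383]]
yellow [331 121  15  17 232] [337.8664 129.375 ] [[0.6259 0.0691 0.018 ]] [[119.4682 -33.0288]]
yellow [361 248   6   3  17] [363.3529 248.9412] [[ 0.677  -0.0598  0.044 ]] [[-15.2908 -65.5799]]
```

View pics/w1c.png

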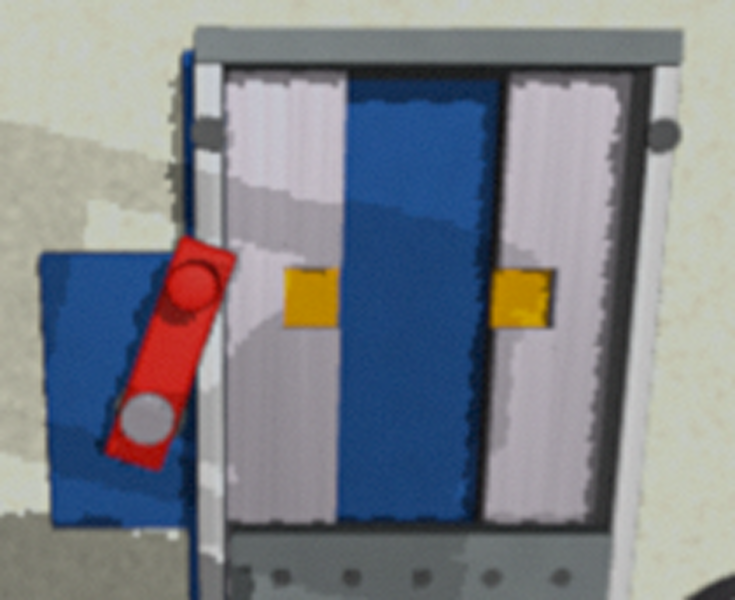

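Measured results:
- **Station frame:** it checks out. The pivot comes out at (84.9, 84.2) mm against the listed (85, 84).
- **Latch angle:** about 0.34 rad. The arm corner reaches station y ≈ 57 at x ≈ 135, which is in the riding board's path.

I'll push the latch back open before moving the board.

carry_out --plan '[{"twist": [0,0,0],"offset": [0,0.009,-0.026],"jaw": 0},{"twist": [0,0,0],"offset": [0,0.009,-0.026],"jaw": 0},{"twist": [0,0,0],"offset": [0.03,0,0],"jaw": 0},{"twist": [0,0,0],"offset": [0.03,0,0],"jaw": 0},{"twist": [0,0,0],"offset": [0.03,0,0],"jaw": 0},{"twist": [0,0,0],"offset": [0.03,0,0],"jaw": 0},{"twist": [0,0,0],"offset": [0.03,0,0],"jaw": 0},{"twist": [0,0,0],"offset": [0.02,0,0],"jaw": 0},{"twist": [0,0,0],"offset": [0,0,0],"jaw": 0}]'

```text
time: 5.42
ee_pos: [0.5453, 0.0597, 0.0561]
ee_rot: [[-0.011, 0.991, 0.136], [-0.0, 0.136, -0.991], [-1.0, -0.011, -0.001]]
force: [-1.9, -0.5, 0.1]
opening: 0.003
```

```bash
cat >> h.py <<'E'
O=np.array([.60995,-.0538]);ex=np.array([-.140,.9901]);ey=np.array([-.9901,-.140])
st=lambda X:np.c_[(np.atleast_2d(X)[:,:2]-O)@ex,(np.atleast_2d(X)[:,:2]-O)@ey]*1000
def where():
    np.set_printoptions(precision=4,suppress=True)
    s=robot.get_state(); print('t',s['time'],'TCP st',st(s['ee_pos']),'z',s['ee_pos'][2],'F',s['force'],'rot',s['ee_rot'][:,1]); return s
E
python3 - <<'E'
from h import *
where();p=robot.camera('wrist');save(p,'w2')
E
```

```text
t 5.4167 TCP st [[121.4156  48.153 ]] z 0.056063797507027904 F [-1.8509 -0.5113  0.0811] rot [ 0.9906  0.136  -0.0111]
```

View pics/w2.png

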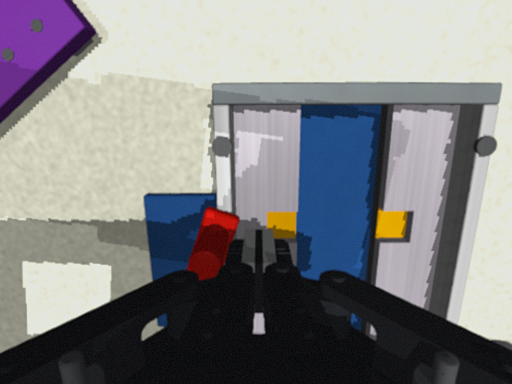

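carry_out --plan '[{"twist": [0,0,0],"offset": [0,0,0],"jaw": 0},{"twist": [0,0,0],"offset": [0,0,0],"jaw": 0},{"twist": [0,0,0],"offset": [0,0,0],"jaw": 0}]'

```text
time: 5.72
ee_pos: [0.5525, 0.0605, 0.0638]
ee_rot: [[0.005, 0.991, 0.137], [-0.0, 0.137, -0.991], [-1.0, 0.004, 0.001]]
force: [0.4, -0.1, 0.1]
opening: 0.001
```

Run:
```python
from h import *
where()
s=robot.get_state();p=robot.camera('wrist');E=ext(p,s)
b=p['pixels'].astype(int); m=(b[...,2]>110)&(b[...,1]<70)&(b[...,0]<70)
vs,us=np.nonzero(m);P=atdepth(p,np.c_[us,vs],E);kn=(P[:,2]>.08)&(P[:,2]<.092);a=(P[:,2]>.046)&(P[:,2]<.06)
print('knob',kn.sum(),st(P[kn].mean(0)), 'arm',st(P[a]).min(0),st(P[a]).max(0))
```

```text
t 5.7167 TCP st [[121.2189  40.8342]] z 0.06377332281377435 F [ 0.3965 -0.0855  0.0983] rot [0.9906 0.1368 0.0045]
knob 2 [[122.0654  71.38  ]] arm [72.971  58.1676] [139.8775  95.1576]
```

carry_out --plan '[{"twist": [0,0,0],"offset": [0.003,-0.002,-0.006],"jaw": 0},{"twist": [0,0,0],"offset": [0,-0.003,0],"jaw": 0},{"twist": [0,0,0],"offset": [0,-0.003,0],"jaw": 0},{"twist": [0,0,0],"offset": [0,-0.003,0],"jaw": 0},{"twist": [0,0,0],"offset": [0,-0.003,0],"jaw": 0},{"twist": [0,0,0],"offset": [0,-0.002,0],"jaw": 0},{"twist": [0,0,0],"offset": [0,-0.002,0],"jaw": 0},{"twist": [0,0,0],"offset": [0,0,0],"jaw": 0},{"twist": [0,0,0],"offset": [0,0,0],"jaw": 0}]'

```text
time: 6.52
ee_pos: [0.5314, 0.064, 0.0582]
ee_rot: [[-0.001, 0.991, 0.137], [-0.001, 0.137, -0.991], [-1.0, -0.001, 0.0]]
force: [-0.3, 0.6, -0.1]
opening: -0.001
```

```bash
cat >> h.py <<'E'
def latch(cam='wrist',name=None):
    s=where();p=robot.camera(cam);E=ext(p,s)
    if name: save(p,name)
    b=p['pixels'].astype(int); m=(b[...,2]>1.9*np.maximum(b[...,1],b[...,0]))&(b[...,2]>70)
    vs,us=np.nonzero(m);P=atdepth(p,np.c_[us,vs],E);q=st(P)
    near=np.hypot(q[:,0]-85,q[:,1]-84)<80
    a=near&(P[:,2]>.047)&(P[:,2]<.059)
    kn=near&(P[:,2]>.075)&(P[:,2]<.092)
    r=cv2.minAreaRect(q[a].astype(np.float32)); print('arm n',a.sum(),'rect',r,'min',q[a].min(0),'max',q[a].max(0))
    vx=cv2.fitLine(q[a].astype(np.float32),cv2.DIST_HUBER,0,.01,.01).ravel(); print('line',vx,'angle deg',np.degrees(np.arctan(-vx[1]/vx[0])))
    if kn.sum(): print('knob',kn.sum(),q[kn].mean(0))
E
python3 -c "
from h import *
latch('wrist','w3');latch('top')"
```

```text
t 6.5167 TCP st [[127.6342  61.2465]] z 0.058228275761795616 F [-0.3416  0.636  -0.0982] rot [ 0.9905  0.1373 -0.0009]
arm n 649 rect ((133.79432678222656, 81.39990234375), (17.512371063232422, 14.657527923583984), 87.71630096435547) min [126.8203  72.4719] max [141.3349  90.4412]
line [  0.0949   0.9955 137.1721  81.1497] angle deg -84.55684
knob 496 [131.1575  82.311 ]
t 6.5667 TCP st [[127.585   61.2242]] z 0.058172131926018195 F [0.8471 1.218  0.2623] rot [ 0.9905  0.1373 -0.001 ]
arm n 19 rect ((91.17302703857422, 87.83013153076172), (43.86344909667969, 11.642783164978027), 1.636420726776123) min [69.1572 81.4254] max [113.0497  93.119 ]
line [ 1.     -0.0028 92.59   87.5536] angle deg 0.15957278
```

View pics/w3.png

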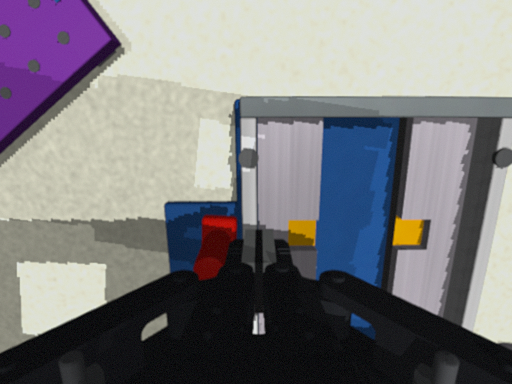

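The latch is now open: arm min y = 72.5, knob at y 82.3. I'll retract, lift and go behind the board.

carry_out --plan '[{"twist": [0,0,0],"offset": [0,0.006,0],"jaw": 0},{"twist": [0,0,0],"offset": [-0.03,0.002,0],"jaw": 0},{"twist": [0,0,0],"offset": [-0.03,0,0],"jaw": 0},{"twist": [0,0,0],"offset": [-0.03,0,0],"jaw": 0},{"twist": [0,0,0],"offset": [0,0.006,0.03],"jaw": 0},{"twist": [0,0,0],"offset": [0,0.006,0.03],"jaw": 0},{"twist": [0,0,0],"offset": [0,0.006,0.03],"jaw": 0},{"twist": [0,0,0],"offset": [0,0.006,0.03],"jaw": 0},{"twist": [0,0,0],"offset": [0,0.006,0.03],"jaw": 0},{"twist": [0,0,0],"offset": [0,0.006,0.03],"jaw": 0},{"twist": [0,0,0],"offset": [0,0.006,0.03],"jaw": 0},{"twist": [0,0,0],"offset": [0,0.006,0.03],"jaw": 0},{"twist": [0,0,0],"offset": [0,0.005,0.028],"jaw": 0},{"twist": [0,0,0],"offset": [0,0,0],"jaw": 0},{"twist": [0,0,0],"offset": [0,0,0],"jaw": 0},{"twist": [0,0,0],"offset": [0,0,0],"jaw": 0}]'

```text
time: 7.95
ee_pos: [0.6284, -0.1925, 0.1474]
ee_rot: [[-0.002, 0.991, 0.137], [0.001, 0.137, -0.991], [-1.0, -0.002, -0.001]]
force: [0.4, 0.2, -0.8]
opening: 0.0
```

```bash
python3 -c "
from h import *
s=where();p=robot.camera('wrist');save(p,'w4');p=robot.camera('top');save(p,'top4')
a=p['pixels'][100:240,180:370];cv2.imwrite('pics/top4c.png',cv2.resize(a,None,fx=4,fy=4,interpolation=cv2.INTER_CUBIC))
latch('top')"
```

```text
t 7.95 TCP st [[-139.8813    1.1135]] z 0.14741782023801503 F [ 0.4348  0.1995 -0.8361] rot [ 0.9906  0.1367 -0.0018]
t 8.05 TCP st [[-138.9706    0.9541]] z 0.1477089163012565 F [-0.732  -0.0331  0.3622] rot [ 0.9904  0.1382 -0.0014]
arm n 95 rect ((103.52642059326172, 82.9629135131836), (17.21575164794922, 69.8714828491211), 87.19029235839844) min [68.7807 72.8515] max [138.6941  93.0872]
line [  0.9999  -0.0104 105.7629  83.8474] angle deg 0.5944163
knob 20 [127.3999  81.6388]
```

View pics/w4.png

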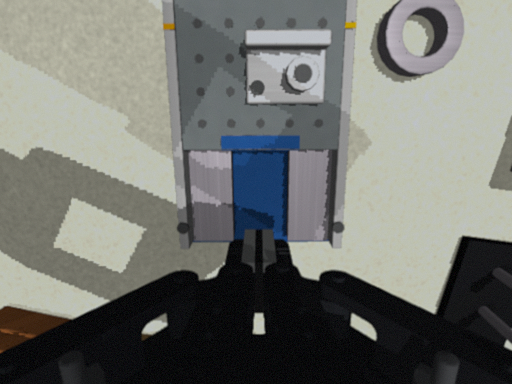

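View pics/top4c.png

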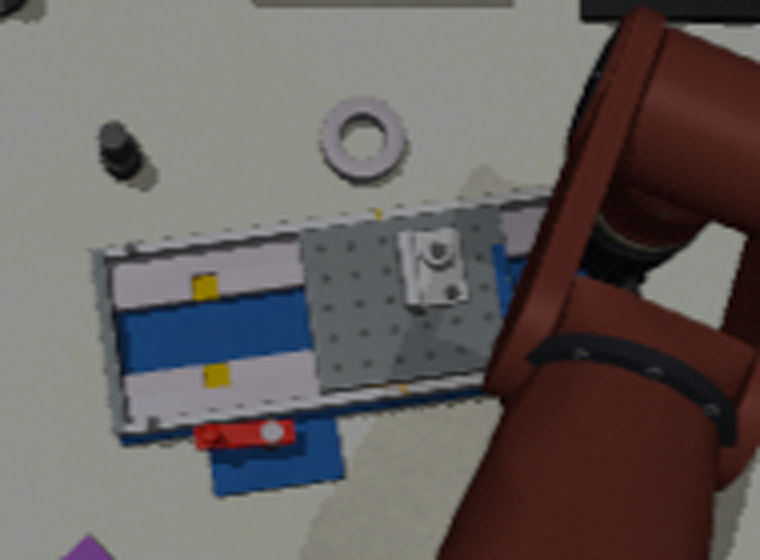

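The latch arm is now parallel to the guides and clear of the path. The wrist view shows the board's rear edge at row ~150 with its blue patch above the lane, and the fingertips are aligned on the lane. I'll measure the rear edge, then descend.

```bash
python3 -c "
from h import *
s=where();p=robot.camera('wrist');E=ext(p,s)
print(st(atz(p,[(190,150),(260,150),(333,150)],.05,E)), atdepth(p,[(230,142),(290,142),(200,140)],E))
print('lane',st(atz(p,[(232,180),(288,180)],.026,E)))"
```

```text
t 8.1 TCP st [[-138.8882    0.8078]] z 0.14791624964486869 F [ 0.2582 -0.2709 -0.1363] rot [ 0.9904  0.1385 -0.001 ]
[[-103.2184   53.7525]
 [-103.3611   -0.4716]
 [-103.4031  -57.0088]] [[ 0.6013 -0.1531  0.0509]
 [ 0.6468 -0.1467  0.0506]
 [ 0.5784 -0.1547  0.0513]]
lane [[-132.5244   23.8778]
 [-132.6037  -24.9607]]
```

carry_out --plan '[{"twist": [0,0,0],"offset": [0.025,0,0],"jaw": 0},{"twist": [0,0,0],"offset": [0.03,0,0],"jaw": 0},{"twist": [0,0,0],"offset": [0.03,0,0],"jaw": 0},{"twist": [0,0,0],"offset": [0.02,0,0],"jaw": 0},{"twist": [0,0,0],"offset": [0.0095,0,0],"jaw": 0},{"twist": [0,0,0],"offset": [0,0,0],"jaw": 0},{"twist": [0,0,0],"offset": [0,0,0],"jaw": 0},{"twist": [0,0,0],"offset": [0,0,0],"jaw": 0}]'

```text
time: 8.82
ee_pos: [0.6308, -0.1932, 0.036]
ee_rot: [[0.003, 0.99, 0.138], [-0.001, 0.138, -0.99], [-1.0, 0.003, 0.002]]
force: [0.8, 0.4, -0.0]
opening: -0.001
```

```bash
python3 -c "
from h import *
s=where()"
```

```text
t 8.8167 TCP st [[-140.9141   -1.0902]] z 0.03598872198484525 F [ 0.7733  0.4381 -0.0019] rot [0.9905 0.1376 0.0032]
```

carry_out --plan '[{"twist": [0,0,0],"offset": [0.001,-0.001,-0.0048],"jaw": 0},{"twist": [0,0,0],"offset": [0,0,-0.0048],"jaw": 0},{"twist": [0,0,0],"offset": [0,0,-0.0048],"jaw": 0},{"twist": [0,0,0],"offset": [0,0,-0.0048],"jaw": 0},{"twist": [0,0,0],"offset": [0,0,-0.0048],"jaw": 0},{"twist": [0,0,0],"offset": [0,0,-0.0048],"jaw": 0},{"twist": [0,0,0],"offset": [0,0,-0.0048],"jaw": 0},{"twist": [0,0,0],"offset": [0,0,-0.0048],"jaw": 0},{"twist": [0,0,0],"offset": [0,0,-0.0048],"jaw": 0},{"twist": [0,0,0],"offset": [0,0,-0.0048],"jaw": 0},{"twist": [0,0,0],"offset": [0,0,-0.0048],"jaw": 0},{"twist": [0,0,0],"offset": [0,0,-0.0048],"jaw": 0},{"twist": [0,0,0],"offset": [0,0,-0.0048],"jaw": 0},{"twist": [0,0,0],"offset": [0,0,-0.0048],"jaw": 0}]'

```text
time: 9.98
ee_pos: [0.6192, -0.1264, 0.0332]
ee_rot: [[0.001, 0.991, 0.137], [-0.001, 0.137, -0.991], [-1.0, 0.001, 0.001]]
force: [0.5, -5.1, 2.2]
opening: 0.001
```

```bash
python3 -c "
from h import *
s=where();print(s['qd'],s['moment']);p=robot.camera('wrist');save(p,'w5')"
```

```text
t 9.9833 TCP st [[-73.125    1.0336]] z 0.033187909098997784 F [ 0.4921 -5.1246  2.1762] rot [0.9905 0.1373 0.0007]
[ 4.7554 -1.9643  2.7775 -0.0317 -0.9021  4.718 ] [-0.7848 -0.0927 -0.02  ]
```

View pics/w5.png

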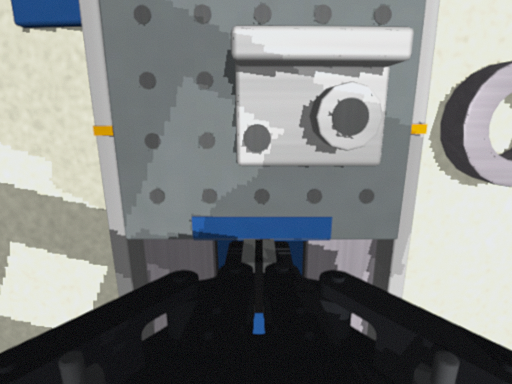

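The tips are pushing at the centre of the blue patch with about 5 N, and the board is square. I'll continue to the notches.

carry_out --plan '[{"twist": [0,0,0],"offset": [0,0,-0.0045],"jaw": 0},{"twist": [0,0,0],"offset": [0,0,-0.0045],"jaw": 0},{"twist": [0,0,0],"offset": [0,0,-0.0045],"jaw": 0},{"twist": [0,0,0],"offset": [0,0,-0.0045],"jaw": 0},{"twist": [0,0,0],"offset": [0,0,-0.0045],"jaw": 0},{"twist": [0,0,0],"offset": [0,0,-0.0045],"jaw": 0},{"twist": [0,0,0],"offset": [0,0,-0.0045],"jaw": 0},{"twist": [0,0,0],"offset": [0,0,-0.004],"jaw": 0}]'

```text
time: 10.7
ee_pos: [0.6143, -0.0914, 0.0332]
ee_rot: [[0.001, 0.991, 0.137], [-0.001, 0.137, -0.991], [-1.0, 0.0, 0.001]]
force: [1.1, -5.1, 1.6]
opening: 0.001
```

```bash
python3 -c "
from h import *
s=where();print(s['qd'],s['moment'])"
```

```text
t 10.7 TCP st [[-37.8021   0.9986]] z 0.03317341785202173 F [ 1.1463 -5.0875  1.6324] rot [0.9905 0.1374 0.0005]
[ 4.0353 -1.3002  1.9641 -0.1228 -0.6584  4.0194] [-0.8521 -0.1732  0.0146]
```

carry_out --plan '[{"twist": [0,0,0],"offset": [0,0,-0.0038],"jaw": 0},{"twist": [0,0,0],"offset": [0,0,-0.0035],"jaw": 0},{"twist": [0,0,0],"offset": [0,0,-0.0035],"jaw": 0}]'

```text
time: 10.95
ee_pos: [0.6121, -0.0799, 0.0327]
ee_rot: [[-0.001, 0.991, 0.137], [0.001, 0.137, -0.991], [-1.0, -0.001, -0.001]]
force: [-0.2, -3.4, 2.8]
opening: 0.0
```

```bash
python3 -c "
from h import *
s=where();print(s['qd'],s['moment'])"
```

```text
t 10.95 TCP st [[-26.1236   1.5241]] z 0.03271724143916836 F [-0.2256 -3.4293  2.8432] rot [ 0.9906  0.1367 -0.0008]
[ 3.9457 -0.9033  2.1214 -2.5098  0.7371  3.5397] [-1.0778  0.1023  0.047 ]
```

carry_out --plan '[{"twist": [0,0,0],"offset": [0,0,-0.003],"jaw": 0}]'

```text
time: 11.03
ee_pos: [0.6119, -0.0773, 0.0328]
ee_rot: [[-0.0, 0.991, 0.137], [-0.0, 0.137, -0.991], [-1.0, -0.0, 0.0]]
force: [0.6, -5.0, 0.2]
opening: 0.0
```

```bash
python3 -c "
from h import *
s=where();print(s['qd'],s['moment']);p=robot.camera('wrist');save(p,'w6');E=ext(p,s)
print(atdepth(p,[(160,100),(160,200),(380,200),(100,100)],E));where()"
```

```text
t 11.0333 TCP st [[-23.5694   1.4032]] z 0.03277848833262914 F [ 0.6419 -4.9732  0.1738] rot [ 0.9905  0.1375 -0.0005]
[ 3.0465 -0.9903  1.4122 -0.139  -0.7946  3.1886] [-0.8218 -0.0393  0.0135]
[[ 0.5622 -0.0136  0.0425]
 [ 0.5645 -0.0568  0.042 ]
 [ 0.6621 -0.043   0.043 ]
 [ 0.5384 -0.0167  0.0448]]
t 11.0833 TCP st [[-23.0946   1.369 ]] z 0.032774118770811975 F [-0.9956 -2.7538  0.8076] rot [ 0.9905  0.1377 -0.0004]
```

View pics/w6.png

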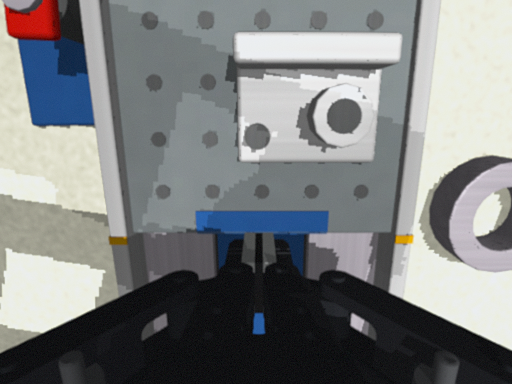

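The board top reads 42–43 mm at three spread points, so it has dropped, with its rear edge right by the yellow lines. I'll back off and lift clear.

carry_out --plan '[{"twist": [0,0,0],"offset": [0,0,0.01],"jaw": 0},{"twist": [0,0,0],"offset": [0,0,0.02],"jaw": 0},{"twist": [0,0,0],"offset": [-0.03,0,0],"jaw": 0},{"twist": [0,0,0],"offset": [-0.03,0,0],"jaw": 0},{"twist": [0,0,0],"offset": [-0.03,0,0],"jaw": 0},{"twist": [0,0,0],"offset": [-0.03,0,0],"jaw": 0},{"twist": [0,0,0],"offset": [0,-0.013,-0.0325],"jaw": 0},{"twist": [0,0,0],"offset": [0,-0.013,-0.0325],"jaw": 0},{"twist": [0,0,0],"offset": [0,-0.013,-0.0325],"jaw": 0},{"twist": [0,0,0],"offset": [0,-0.013,-0.0325],"jaw": 0},{"twist": [0,0,0],"offset": [0,-0.013,-0.0325],"jaw": 0},{"twist": [0,0,0],"offset": [0,-0.013,-0.0325],"jaw": 0},{"twist": [0,0,0],"offset": [0,-0.013,0],"jaw": 0},{"twist": [0,0,0],"offset": [0,-0.012,0],"jaw": 0},{"twist": [0,0,0],"offset": [0,0,0],"jaw": 0},{"twist": [0,0,0],"offset": [0,0,0],"jaw": 0},{"twist": [0,0,0],"offset": [0,0,0],"jaw": 0}]'

```text
time: 12.5
ee_pos: [0.4879, 0.0718, 0.1528]
ee_rot: [[0.0, 0.991, 0.136], [0.001, 0.136, -0.991], [-1.0, 0.0, -0.001]]
force: [0.0, -1.1, 0.2]
opening: 0.002
```

```bash
python3 -c "
from h import *
latch('wrist','w7')
s=robot.get_state();p=robot.camera('wrist');E=ext(p,s)
v,u=np.mgrid[0:384:3,0:512:3];uv=np.c_[u.ravel(),v.ravel()];uv=uv[p['range_z'][uv[:,1],uv[:,0]]>0]
P=atdepth(p,uv,E);q=st(P)
k=(q[:,0]>-10)&(q[:,0]<130)&(abs(q[:,1])<55)&(abs(P[:,2]-.044)<.012)
A=np.c_[q[k]-[60,0],np.ones(k.sum())];print('board plane (mm)',k.sum(),np.linalg.lstsq(A,P[k,2]*1000,rcond=None)[0])
k&=1>0
for x in (0,30,60,90,120):
  kk=k&(abs(q[:,0]-x)<8); 
  if kk.sum(): print(x,kk.sum(),np.median(P[kk,2]))
"
```

```text
t 12.5 TCP st [[141.4376 103.2272]] z 0.15282347533627508 F [ 0.0394 -1.1365  0.1804] rot [0.9906 0.1365 0.0003]
arm n 604 rect ((115.54994201660156, 82.68875885009766), (18.047435760498047, 50.70519256591797), 86.45441436767578) min [89.7034 72.3606] max [141.1107  91.1443]
line [  0.9978   0.0659 121.4708  83.7259] angle deg -3.7769403
knob 309 [130.1061  82.0231]
board plane (mm) 1038 [-0.0155 -0.005  43.4773]
0 21 0.042488171127231744
30 6 0.042294789785665754
60 60 0.044748589578366554
90 211 0.04253659486921346
120 245 0.042654280605430916
```

View pics/w7.png

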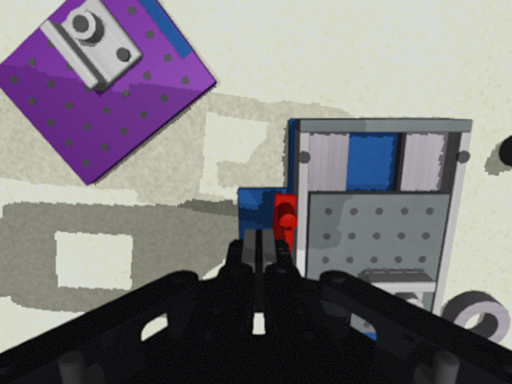

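The board is flat at 42.5 mm across station x 0–120. Next is the latch: I'll position the fingertips on the +y side of the knob.

carry_out --plan '[{"twist": [0,0,0],"offset": [0,-0.005,0.0115],"jaw": 0},{"twist": [0,0,0],"offset": [0.025,0,0],"jaw": 0},{"twist": [0,0,0],"offset": [0.025,0,0],"jaw": 0},{"twist": [0,0,0],"offset": [0.02,0,0],"jaw": 0},{"twist": [0,0,0],"offset": [0.015,0,0],"jaw": 0},{"twist": [0,0,0],"offset": [0.006,0,0],"jaw": 0},{"twist": [0,0,0],"offset": [0,0,0],"jaw": 0},{"twist": [0,0,0],"offset": [0,0,0],"jaw": 0},{"twist": [0,0,0],"offset": [0,0,0],"jaw": 0}]'

```text
time: 13.35
ee_pos: [0.4854, 0.0594, 0.0631]
ee_rot: [[0.002, 0.991, 0.137], [-0.0, 0.137, -0.991], [-1.0, 0.002, 0.0]]
force: [0.4, -0.1, 0.0]
opening: -0.003
```

```bash
python3 -c "
from h import *
latch('wrist','w8');print(robot.get_state()['q'])
"
```

```text
t 13.35 TCP st [[129.4715 107.4892]] z 0.06305867950670399 F [ 0.3868 -0.0929  0.0424] rot [0.9906 0.1368 0.0024]
arm n 818 rect ((124.11165618896484, 81.8516845703125), (18.04995346069336, 34.02010726928711), 88.1657943725586) min [107.1105  72.4725] max [141.3061  90.5931]
line [  0.9311  -0.3648 132.3788  83.8079] angle deg 21.396263
knob 637 [131.3642  82.4475]
[ -1.2445   8.4742 117.3515  -0.0004  54.0121  -9.118 ]
```

View pics/w8.png

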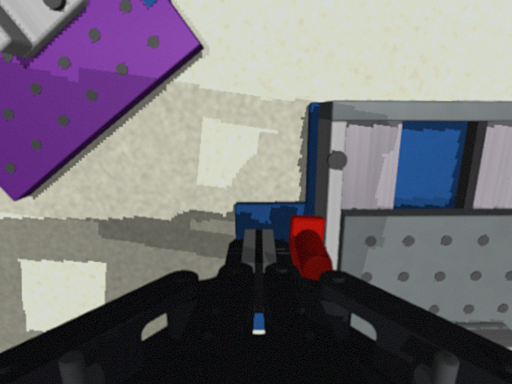

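carry_out --plan '[{"twist": [0,0,0],"offset": [0.001,0.003,0],"jaw": 0},{"twist": [0.0873,0,0],"offset": [0,0.0039,-0.0017],"jaw": 0},{"twist": [0.0873,0,0],"offset": [0,0.0039,-0.0017],"jaw": 0},{"twist": [0.0873,0,0],"offset": [0,0.0039,-0.0017],"jaw": 0},{"twist": [0.0873,0,0],"offset": [0,0.0039,-0.0017],"jaw": 0},{"twist": [0.0873,0,0],"offset": [0,0.0039,-0.0017],"jaw": 0}]'

```text
time: 13.9
ee_pos: [0.5068, 0.0679, 0.0614]
ee_rot: [[-0.0, 0.955, -0.298], [-0.0, -0.298, -0.955], [-1.0, -0.0, 0.0]]
force: [-1.1, 0.2, 0.3]
opening: 0.003
```

```bash
cat >> h.py <<'E'
def arc():
    s=where(); y=s['ee_rot'][:2,1]; yw=np.degrees(np.arctan2(y[1],y[0])); th=np.radians(8.05-yw)
    r=st(s['ee_pos'])[0]-[85,84]; a=np.array([np.cos(th),-np.sin(th)]);t=np.array([-np.sin(th),-np.cos(th)])
    print('theta',np.degrees(th),'radial',r@a,'behind',-r@t,'J6',s['q'][5])
E
python3 -c "
from h import *
arc();latch('wrist','w9')"
```

```text
t 13.9 TCP st [[134.9646  85.116 ]] z 0.06140890666524074 F [-1.0841  0.1799  0.2804] rot [ 0.9545 -0.2981 -0.0004]
theta 25.3944055688804 radial 44.65826705178843 behind 22.43529162145504 J6 17.131182197317344
t 13.9 TCP st [[134.9646  85.116 ]] z 0.06140890666524074 F [-1.0841  0.1799  0.2804] rot [ 0.9545 -0.2981 -0.0004]
arm n 647 rect ((129.84930419921875, 64.74723815917969), (17.758682250976562, 14.468719482421875), 65.4171371459961) min [119.5768  54.8759] max [139.3896  74.0258]
line [  0.4278   0.9039 132.6563  63.7014] angle deg -64.67502
knob 639 [128.2648  65.1247]
```

View pics/w9.png

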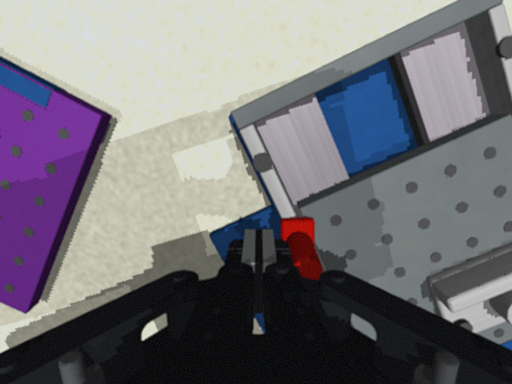

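The arc holds (radial 44.7 mm) and the latch is turning with the fingertips. I'll continue.

carry_out --plan '[{"twist": [0.0873,0,0],"offset": [0,0.0039,-0.0017],"jaw": 0},{"twist": [0.0873,0,0],"offset": [0,0.0039,-0.0017],"jaw": 0},{"twist": [0.0873,0,0],"offset": [0,0.0039,-0.0017],"jaw": 0},{"twist": [0.0873,0,0],"offset": [0,0.0039,-0.0017],"jaw": 0},{"twist": [0.0873,0,0],"offset": [0,0.0039,-0.0017],"jaw": 0},{"twist": [0.0873,0,0],"offset": [0,0.0039,-0.0017],"jaw": 0},{"twist": [0.0873,0,0],"offset": [0,0.0039,-0.0017],"jaw": 0},{"twist": [0.0873,0,0],"offset": [0,0.0039,-0.0017],"jaw": 0},{"twist": [0.0873,0,0],"offset": [0,0.0039,-0.0017],"jaw": 0},{"twist": [0.0873,0,0],"offset": [0,0.0039,-0.0017],"jaw": 0},{"twist": [0.0873,0,0],"offset": [0,0.0039,-0.0017],"jaw": 0}]'

```text
time: 14.87
ee_pos: [0.55, 0.0542, 0.0614]
ee_rot: [[0.001, 0.304, -0.953], [0.001, -0.953, -0.304], [-1.0, -0.001, -0.001]]
force: [-0.9, 2.2, -0.5]
opening: -0.002
```

```bash
python3 -c "
from h import *
arc();latch('wrist','w10')"
```

```text
t 14.8667 TCP st [[115.3142  44.2586]] z 0.06136909942185009 F [-0.8728  2.2196 -0.5446] rot [ 0.3043 -0.9526 -0.0009]
theta 80.33396130705142 radial 44.26713809083006 behind 23.211016202554813 J6 70.53860262505347
t 14.8667 TCP st [[115.3142  44.2586]] z 0.06136909942185009 F [-0.8728  2.2196 -0.5446] rot [ 0.3043 -0.9526 -0.0009]
arm n 666 rect ((96.02107238769531, 37.01912307739258), (18.1400146484375, 15.532668113708496), 10.648272514343262) min [85.7587 28.4339] max [105.8041  43.007 ]
line [ 0.9866  0.1632 97.1057 34.0065] angle deg -9.391151
knob 681 [95.2367 38.1759]
```

View pics/w10.png

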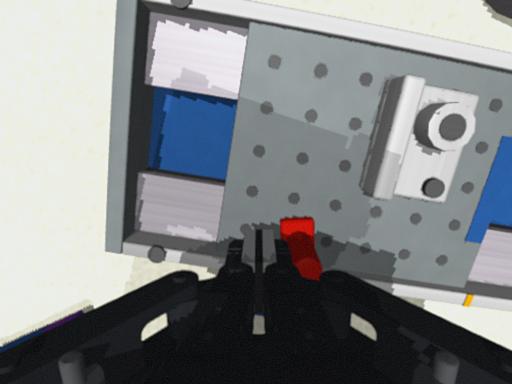

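carry_out --plan '[{"twist": [0.0873,0,0],"offset": [0,0.0039,-0.0017],"jaw": 0},{"twist": [0.083,0,0],"offset": [0,0.0039,-0.0017],"jaw": 0},{"twist": [0,0,0],"offset": [0,0.002,0],"jaw": 0}]'

```text
time: 15.17
ee_pos: [0.5559, 0.0452, 0.0614]
ee_rot: [[0.002, 0.142, -0.99], [0.001, -0.99, -0.142], [-1.0, -0.0, -0.002]]
force: [1.0, 2.0, -1.8]
opening: 0.004
```

```bash
python3 -c "
from h import *
arc();latch('wrist')"
```

```text
t 15.1667 TCP st [[105.5703  39.6143]] z 0.06140629431639165 F [ 1.0125  1.9663 -1.7942] rot [ 0.1423 -0.9898 -0.0004]
theta 89.87125425608986 radial 44.43177166768648 behind 20.470474555371755 J6 79.20376866124859
t 15.1667 TCP st [[105.5703  39.6143]] z 0.06140629431639165 F [ 1.0125  1.9663 -1.7942] rot [ 0.1423 -0.9898 -0.0004]
arm n 652 rect ((85.10814666748047, 34.864192962646484), (13.2476806640625, 17.839279174804688), 89.6819839477539) min [76.225  28.2219] max [94.0072 41.5335]
line [ 0.9987  0.0501 85.5115 32.5134] angle deg -2.8713632
knob 678 [84.7618 37.027 ]
```

carry_out --plan '[{"twist": [0,0,0],"offset": [0,0.001,0],"jaw": 0},{"twist": [0,0,0],"offset": [0,0.001,0],"jaw": 0}]'

```text
time: 15.38
ee_pos: [0.556, 0.0448, 0.0614]
ee_rot: [[0.002, 0.143, -0.99], [0.004, -0.99, -0.143], [-1.0, -0.003, -0.002]]
force: [1.0, 9.5, 1.5]
opening: 0.003
```

```bash
python3 -c "
from h import *
arc()"
```

```text
t 15.3833 TCP st [[105.1761  39.6551]] z 0.06140050194121217 F [1.0124 9.4643 1.468 ] rot [ 0.1427 -0.9898 -0.0035]
theta 89.84640939820426 radial 44.39886541887739 behind 20.057116266200723 J6 78.92003316908875
```

The force rose to 9.5 N with no further travel, so the latch is on its stop. I'll back off, lift, and check.

carry_out --plan '[{"twist": [0,0,0],"offset": [0,-0.01,0],"jaw": 0},{"twist": [0,0,0],"offset": [0,-0.01,0],"jaw": 0},{"twist": [0,0,0],"offset": [-0.03,0,0],"jaw": 0},{"twist": [0,0,0],"offset": [-0.035,0,0],"jaw": 0},{"twist": [0,0,0],"offset": [-0.035,0,0],"jaw": 0},{"twist": [0,0,0],"offset": [-0.035,0,0],"jaw": 0},{"twist": [0,0,0],"offset": [-0.035,0,0.035],"jaw": 0},{"twist": [0,0,0],"offset": [0,0,0.035],"jaw": 0},{"twist": [0,0,0],"offset": [0,0,0.035],"jaw": 0},{"twist": [0,0,0],"offset": [0,0,0],"jaw": 0},{"twist": [0,0,0],"offset": [0,0,0],"jaw": 0},{"twist": [0,0,0],"offset": [0,0,0],"jaw": 0}]'

```text
time: 16.38
ee_pos: [0.4542, 0.0489, 0.2255]
ee_rot: [[0.001, 0.142, -0.99], [-0.001, -0.99, -0.142], [-1.0, 0.001, -0.001]]
force: [-0.4, 0.1, -0.4]
opening: 0.001
```

```bash
python3 -c "
from h import *
latch('wrist','w11')
p=robot.camera('top');save(p,'top11');p=robot.camera('scene');save(p,'scene11')
a=p['pixels'][150:300,160:340];cv2.imwrite('pics/sc11c.png',cv2.resize(a,(720,600),interpolation=cv2.INTER_CUBIC))
s=robot.get_state();p=robot.camera('wrist');E=ext(p,s)
v,u=np.mgrid[0:384:2,0:512:2];uv=np.c_[u.ravel(),v.ravel()];uv=uv[p['range_z'][uv[:,1],uv[:,0]]>0]
P=atdepth(p,uv,E);q=st(P)
for x in (-5,25,60,90,125):
  for y in (-50,50):
    kk=(abs(q[:,0]-x)<7)&(abs(q[:,1]-y)<6)&(P[:,2]<.06)
    if kk.sum(): print(x,y,kk.sum(),np.median(P[kk,2]))
"
```

```text
t 16.3833 TCP st [[123.459  139.8296]] z 0.22549942063707382 F [-0.3721  0.1203 -0.3546] rot [ 0.1419 -0.9899  0.0008]
arm n 902 rect ((85.13655090332031, 64.35968780517578), (17.851093292236328, 70.6270751953125), 0.40749800205230713) min [76.0297 29.0848] max [93.8942 99.6929]
line [ 0.0765 -0.9971 86.4994 63.4315] angle deg 85.611946
knob 219 [85.4573 40.6524]
-5 50 43 0.042400498098877026
25 50 47 0.04229085643890357
60 50 49 0.04245598082932256
90 50 45 0.0529982527491169
125 50 41 0.04243095754196169
```

View pics/w11.png

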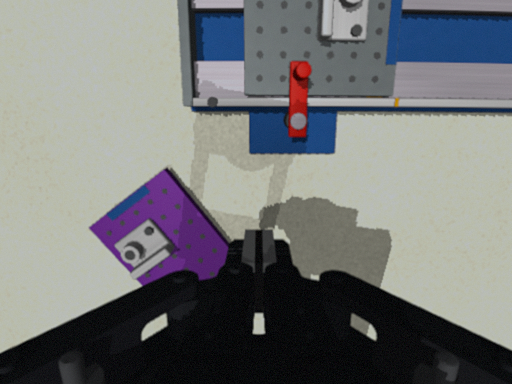

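View pics/sc11c.png

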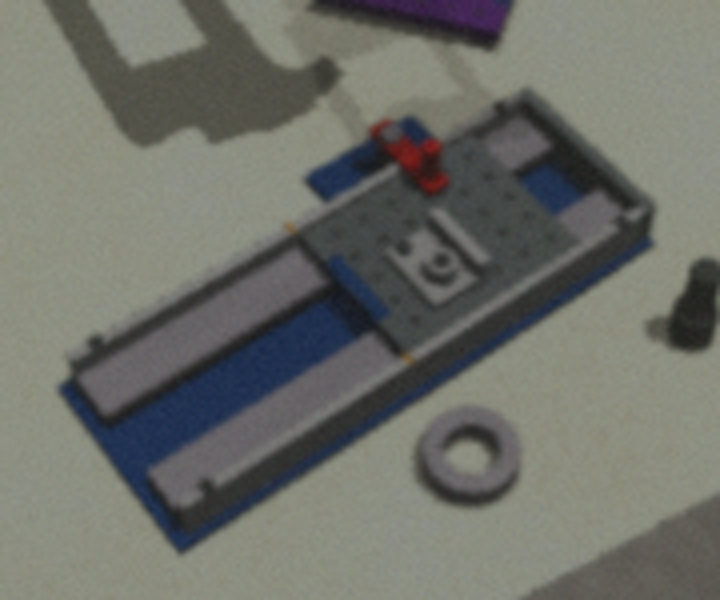

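View pics/top11.png

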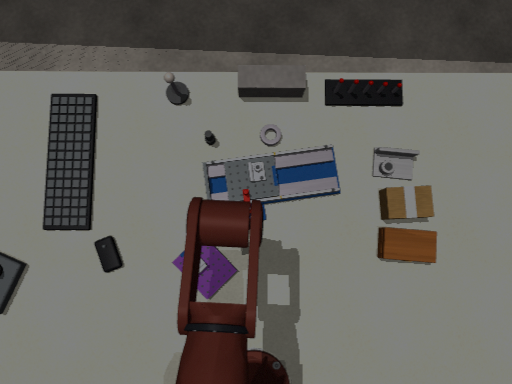

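The latch lies square over the board: the arm is centred at station x 85 and the knob is at (85, 41). The board reads 42.4 mm all along its near side, with its rear edge at the yellow lines. The ring gauge (271,135), plug gauge (210,138), mouse, case, carton, casting and purple board are where they were.

```bash
python3 -c "
from h import *
where();print(robot.job_done())"
```

```text
t 16.5833 TCP st [[123.2004 138.9035]] z 0.22554778019614 F [0.4267 0.2005 0.3679] rot [ 0.1413 -0.99    0.0003]
the job is handed in; nothing more can be done
None
```

The board is seated flat in the notches and the latch is closed over it. I handed the job in at 16.6 s with the fingers clear of everything.

- **Latch at the start:** it stood about 0.34 rad closed, which put its arm in the riding board's path. I first pushed the knob back until the arm was clear (about 0.04 rad).
- **Board:** I pushed it by the middle of the blue patch with about 5 N at 40–58 mm/s until it dropped.
- **Closing the latch:** I pushed the knob round to its stop. The force rose to 9.5 N with no more travel, and I backed off.

**Last checks:**
- **Board height:** the top reads 42.3–42.5 mm along the near edge, against a nominal 42 mm. The far edge was out of view in that last picture. An earlier plane fit after seating showed no tilt, with the board at about 42.5 mm.
- **Board position:** its rear edge is at the yellow lines, perhaps 1–3 mm beyond them, about the 3 mm notch play.
- **Latch:** the arm is square over the board, with the knob at station (85, 41) mm against the expected (85, 40).
- **Bystanders:** the ring and plug gauges, mouse, case, carton and casting, and the purple look-alike, are where they were.

No check failed. The only disagreements were a few rough line-fit angles for the latch, where the gripper hid the arm or the knob skewed the fit. I used the box fit and the knob position instead.

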